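Open the tablet tub in its bench holder

ROBOT

A 6-joint arm with a two-finger parallel gripper is mounted at the origin on the work surface. World frame = base frame: x ahead of the robot, y to its left, z up, the work surface at z = 0. Lengths are in m, angles in rad, forces in N, time in s.
With the tool pointing down it reaches from about 0.275 to 0.775 m from the base axis. Payload 14.6 kg.
Tool frame: the origin (TCP) lies between the finger pads; the fingertips stand 8 mm ahead of it and the grasp point (between the pads) lies 11 mm behind it; z points along the fingers, y is the direction in which the jaws open and shut (so a half turn about z gives the same grasp; the last joint's range is limited). The gripper opens to 85 mm and grips with 20 to 120 N. Pads are 22 mm wide; open, the fingers measure 114 mm over their backs; the gripper's body (76 mm by 85 mm) begins 54 mm behind the grasp point. The pads swing forward as they close: fully open they stand 13 mm farther back than shut.
Start: joints at [-1.321, 0.263, -0.048, 1.259, 0, 1.415], TCP at [0.207, -0.483, 0.239] pointing down, gripper open.
Joint ranges: [-2.65, 2.65], [-0.89, 1.7], [-1.18, 1.37], [-2.13, 2.11], [-1.35, 1.29], [-3.14, 3.14]. Speed limits (rad/s): [1.89, 1.89, 2.57, 2.79, 3.14, 3.14].

INTERFACE

Orientations are given as a rotation vector (axis times angle).
In Python, from station import move_pose, move_linear, goto_joints, release, grab, hold, solve_ik, snapshot, Unreachable, job_done, read_clock, read_joints, read_qd, read_joint_torque, read_ee_pos, read_orientation, read_contact_force, read_moment, read_finger_gap gives the robot as it stands. The module is installed in compiled form; this text tells all that it offers. Calls block until the motion is done:
- move_pose(position, orientation): joint-space move of the TCP to a pose.
- move_linear(position, max_speed=0.15, frame=None, contact_N=None): straight line of the TCP; frame=None keeps the orientation; max_speed is the mean speed in m/s. With contact_N (N) it stops when the force on the tool has changed by that much, and returns True; else False.
- goto_joints(angles): joint-space move.
- release() and grab(): open the fingers fully, or close them until they stop; the grip force is fixed at half the most.
- hold(seconds).
- solve_ik(position, orientation): joint angles nearest the present ones, or None.
- snapshot(name): name is "scene" or "top" or "wrist"; returns a dict with "color" (384x512x3 uint8, red, green, blue), "fovy" (degrees; the focal length in pixels is half the picture's height over the tangent of half this angle, whatever the lens; pixels are square), "cx", "cy" (the principal point, pixels), "cam_to_world" (4x4, takes a point from camera to world coordinates); the wrist camera has in their place "hand_eye" (4x4, takes a point from camera to tool coordinates, whose origin is the TCP and whose axes are the flange's). Camera axes: x right, y down, z forward; pixel columns grow to the right and rows downward; lengths in m; the calibration is good to about 2 mm. A picture is of the moment at which its call begins: read the wrist's pose just before it. There is no depth.
A pose or a line that the arm cannot do raises Unreachable and nothing moves.
- job_done(): hands the job in, once; it reports no verdict.
Readings, each from a call of its own:
- read_clock(): time.
- read_joints(): joint angles.
- read_qd(): joint speeds.
- read_joint_torque(): joint torques, N m.
- read_ee_pos(): TCP position.
- read_orientation(): TCP orientation.
- read_contact_force(): force on the tool from outside, world axes, zero at the start.
- read_moment(): the same for the moment, N m.
- read_finger_gap(): finger opening in m.
Only numpy, scipy, OpenCV 4.12 (cv2) and the standard library are available. Lean on these libraries where they do the work, as an engineer would, in place of code of your own. Each camera call takes 0.05 s, during which the arm holds its last target. There are 200 camera calls.

TASK

The square tub of defoamer tablets for the lens edger is standing proud in its bench holder: press it down until it is fully home, so that the holder braces it. Then unscrew its tight cap anticlockwise, stopping as soon as the threads let go, and lift the cap straight off without pulling the tub up out of the holder. Finish while still holding the cap in the gripper, level and about 2 cm clear above the open mouth, and leave the small jar, the bottle, the wooden box and the tray alone.

Things in the scene. Friction and masses are not known exactly. Their poses are not given: they have to be found in the camera images.
- cap_center (a point): Centre (half-way up, on the axis) of the square tub's round ribbed screw cap: 62 mm in diameter, 24 mm high, flat top, 0.06 kg, z axis up; its lower edge is 12 mm below this point. It covers the top of the neck; 14 mm of bare neck shows between its lower edge and the tub's shoulder, room for fingertips.
- cap: The same cap; origin at the centre of its lower edge. Tight: 0.4 to 0.8 N m to turn (a sealing ring inside pushes it up with some 35 N), so grip with 50 N or so. Short right-hand three-start thread: 0.9 to 1.1 rad anticlockwise from above frees it, with up to 2 mm rise (turning at constant height also works); it must not be turned past 1.7 rad in all. Clockwise: a stop. Free, it lifts straight off.
- tub_mouth (a point): Centre of the rim of the tub's open mouth, on the tub's axis, z up; moves with the tub. Hidden in the cap at the start: with the cap tight, the cap's centre is about 6 mm below this point. The neck is 49 mm across, its thread 55 mm.
- tub (a joint): Height of the square white tub (64 x 64 mm body, 94 mm high without cap, 0.3 kg) above its fully home place in the holder, m: 0 = home, base on the well's floor, a firm stop (mouth then 101.5 mm above the counter); about 0.008 at the start. The tight rubber-lined well lets it slide only up and down, never turn: about 8 N down moves it, about 15 N up pulls it out.
- holder: Grey plastic bench holder screwed to the counter: 94 x 94 mm, 40 mm high, with a 66 mm square well, 8 mm floor, two screw tabs on its x sides. Origin at the centre of its underside on the counter; z up. The tub stands in it on the same axis.
- small_jar: Bystander: loose round white jar with a like cap, 54 mm in diameter, 65 mm high, standing free on the counter. Origin at the centre of its underside.
- bottle: Bystander: loose amber bottle, 52 mm in diameter, 135 mm high, standing on the counter. Origin at the centre of its underside.
- job_box: Bystander: fixed open wooden box with envelopes, 150 x 200 mm, 70 mm high. Origin at the centre of its underside.
- tray: Bystander: fixed shallow blue tray with a spectacle frame, 190 x 160 mm, 25 mm high. Origin at the centre of its underside.
Not all that is in view belongs to the job. Of the things that look like the cap, the middle-sized one is meant.

How it is judged:
By the outcome, as a careful person would: the job done as asked, in the order asked, and still so for the second after the job is handed in, while the arm keeps its last pose, push and grip.
It also fails if it takes over 45 s, if anything falls off the work surface, if the arm or the gripper's body presses on something with over 40 N, if the wrist force passes 120 N, or if a joint passes its speed limit or range.

## Working session

There is one attempt and no reset: what is moved stays moved. The work goes in short steps, each a Python script; the robot and the scene stay as the last script left them, time stands still between calls to the robot, and variables do not carry over. Pictures are saved under pics/ and viewed, about 8 in all and at most 12, crops included, and the job is handed in when it is done.

```bash
mkdir -p pics
cat > h.py <<'E'
from station import *
import numpy as np, cv2
from scipy.spatial.transform import Rotation as R
def snap(n,f):
    p=np.array(read_ee_pos());o=np.array(read_orientation());s=snapshot(n)
    cv2.imwrite('pics/'+f,s['color'][:,:,::-1])
    if 'cam_to_world' in s: T=np.array(s['cam_to_world'])
    else:
        W=np.eye(4);W[:3,:3]=R.from_rotvec(o).as_matrix();W[:3,3]=p;T=W@np.array(s['hand_eye'])
    s['T']=T;s['f']=s['color'].shape[0]/2/np.tan(np.radians(s['fovy'])/2)
    return s
def plane(s,u,v,z):
    d=s['T'][:3,:3]@np.array([(u-s['cx'])/s['f'],(v-s['cy'])/s['f'],1]);c=s['T'][:3,3]
    return c+d*(z-c[2])/d[2]
E
python3 - <<'E'
from h import *
a=snap('scene','s1.png');b=snap('top','t1.png')
cv2.imwrite('pics/m1.png',cv2.resize(np.vstack([a['color'],b['color']])[:,:,::-1],None,fx=.78,fy=.78))
import pickle
for n,s in(('s',a),('t',b)): pickle.dump({k:s[k] for k in s},open(n+'.pkl','wb')); print(s['T'],s['f'],s['cx'],s['cy'])
print(read_clock(),read_orientation(),read_finger_gap(),read_contact_force())
E
```

```text
[[-0.60626589  0.65938638 -0.44457988  1.03381056]
 [ 0.79519355  0.49530286 -0.34977463  0.39150396]
 [-0.01043494 -0.56558348 -0.82462503  1.04046533]
 [ 0.          0.          0.          1.        ]] 397.9324135911308 256.2197142032555 188.79837864327223
[[ 0.01100378 -0.9936393   0.11207076  0.39351717]
 [-0.99983757 -0.01253325 -0.01295197  0.00199492]
 [ 0.0142742  -0.11191003 -0.99361582  1.33072493]
 [ 0.          0.          0.          1.        ]] 413.5279330903144 258.17179026980375 186.25854303753476
0.1 [-3.07655247e+00 -6.31336158e-01  1.14129335e-04] 0.08560661755093617 [-0.05972654  0.78563358  0.11496115]
```

View pics/m1.png

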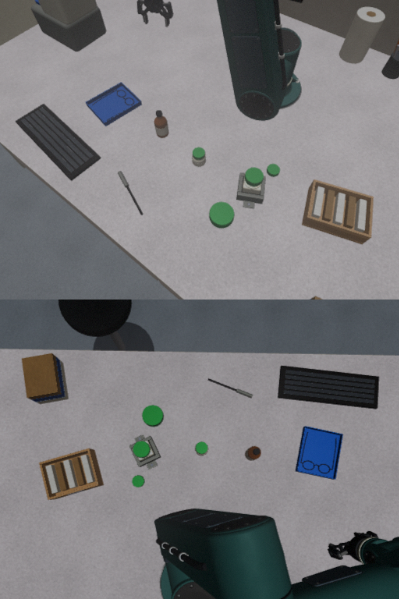

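The cap is the green disc over the grey holder (scene ≈(326,225), top ≈(181,193) in full-size pixels). The small jar and two loose lids are nearby.

Run:
```python
from h import *
import pickle
for n in 'st':
    s=pickle.load(open(n+'.pkl','rb'));im=s['color'];hsv=cv2.cvtColor(im,cv2.COLOR_RGB2HSV)
    m=cv2.inRange(hsv,(45,110,60),(75,255,255))
    k,l,st,c=cv2.connectedComponentsWithStats(m)
    for i in range(1,k):
        if st[i,4]>60: print(n,st[i],c[i].round(1),plane(s,*c[i],.1155).round(4),plane(s,*c[i],.01).round(3))
    x,y=(326,225) if n=='s' else (181,193)
    cr=im[y-50:y+50,x-60:x+60,::-1]; cv2.imwrite(f'pics/c{n}.png',cv2.resize(cr,None,fx=5,fy=5,interpolation=2))
a,b=cv2.imread('pics/cs.png'),cv2.imread('pics/ct.png');cv2.imwrite('pics/m2.png',cv2.resize(np.hstack([a,b]),(800,333)))
```

```text
s [343 211  15  12 116] [349.8 216.8] [0.4567 0.255  0.1155] [0.391 0.239 0.01 ]
s [315 216  22  18 296] [325.6 224.7] [0.5164 0.2162 0.1155] [0.457 0.196 0.01 ]
s [269 260  31  28 657] [283.8 273.6] [0.6954 0.2067 0.1155] [0.657 0.186 0.01 ]
t [183 136  26  26 542] [195.3 148.2] [0.6423 0.1749 0.1155] [0.664 0.19  0.01 ]
t [171 182  21  20 346] [180.9 191.6] [0.5119 0.2137 0.1155] [0.522 0.232 0.01 ]
t [251 183  15  15 180] [258.  189.8] [ 0.5199 -0.0135  0.1155] [ 0.531 -0.015  0.01 ]
t [170 226  15  14 173] [176.8 232.5] [0.3922 0.2218 0.1155] [0.392 0.241 0.01 ]
```

View pics/m2.png

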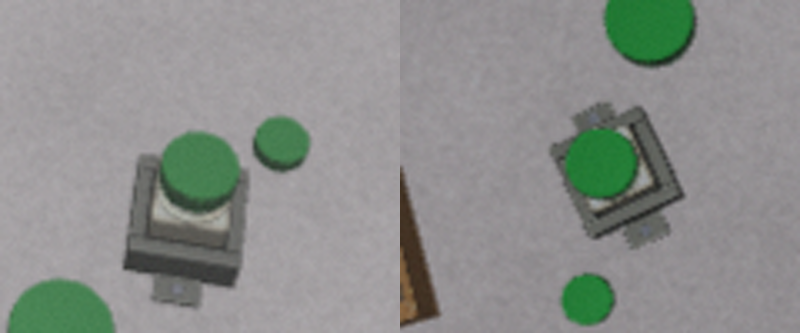

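```bash
cat >> h.py <<'E'
def down(yaw): return (R.from_euler('z',yaw)*R.from_euler('x',np.pi)).as_rotvec()
E
python3 - <<'E'
from h import *
for y in np.arange(-3,3.2,.5):
    q=solve_ik([.513,.214,.27],down(y)); print(round(y,2),None if q is None else np.round(q,2))
print(snapshot('wrist')['hand_eye'])
E
```

```text
-3.0 [0.25 0.31 0.1  1.36 0.   0.11]
-2.5 [ 0.25  0.31  0.1   1.36  0.   -0.39]
-2.0 [ 0.25  0.31  0.1   1.36  0.   -0.89]
-1.5 [ 0.25  0.31  0.1   1.36  0.   -1.39]
-1.0 [ 0.25  0.31  0.1   1.36  0.   -1.89]
-0.5 [ 0.25  0.31  0.1   1.36  0.   -2.39]
0.0 [ 0.25  0.31  0.1   1.36  0.   -2.89]
0.5 [0.25 0.31 0.1  1.36 0.   2.89]
1.0 [0.25 0.31 0.1  1.36 0.   2.39]
1.5 [0.25 0.31 0.1  1.36 0.   1.89]
2.0 [0.25 0.31 0.1  1.36 0.   1.39]
2.5 [0.25 0.31 0.1  1.36 0.   0.89]
3.0 [0.25 0.31 0.1  1.36 0.   0.39]
[[ 1.34522422e-04 -9.62477732e-01 -2.71360642e-01  6.79962633e-02]
 [ 9.99999903e-01  1.58680189e-05  4.39451329e-04  1.72995081e-03]
 [-4.18656162e-04 -2.71360675e-01  9.62477641e-01 -1.34515157e-01]
 [ 0.00000000e+00  0.00000000e+00  0.00000000e+00  1.00000000e+00]]
```

Run:
```python
from h import *
move_pose([.513,.214,.24],down(2.5))
s=snap('wrist','w1.png')
im=s['color'];hsv=cv2.cvtColor(im,cv2.COLOR_RGB2HSV)
m=cv2.inRange(hsv,(45,110,60),(75,255,255))
k,l,st,c=cv2.connectedComponentsWithStats(m)
for i in range(1,k):
    if st[i,4]>300:
        print(st[i],c[i],plane(s,*c[i],.1155))
        h=cv2.findContours((l==i).astype(np.uint8),0,2)[0][0][:,0]
        P=np.array([plane(s,*p,.1155)[:2] for p in h.astype(float)],np.float32); print(cv2.minEnclosingCircle(P))
print(read_clock(),read_ee_pos(),read_joints())
```

```text
[ 183   24   48   52 1938] [206.80546956  49.5252838 ] [0.41202567 0.24272233 0.1155    ]
((0.4125921428203583, 0.24266959726810455), 0.017348382622003555)
[ 222  147   78   76 4587] [260.02507085 184.8881622 ] [0.51373662 0.21379983 0.1155    ]
((0.5142012238502502, 0.2134731113910675), 0.03122989647090435)
[ 281  250   75   66 3826] [318.98222687 282.09121798] [0.61242305 0.20289524 0.1155    ]
((0.6122034192085266, 0.2025449126958847), 0.03271855041384697)
2.8833 [0.51324137 0.21337776 0.23999158] [ 2.47447901e-01  3.16282203e-01  3.08052717e-02  1.28534617e+00
 -1.08113449e-04  8.90252472e-01]
```

View pics/w1.png

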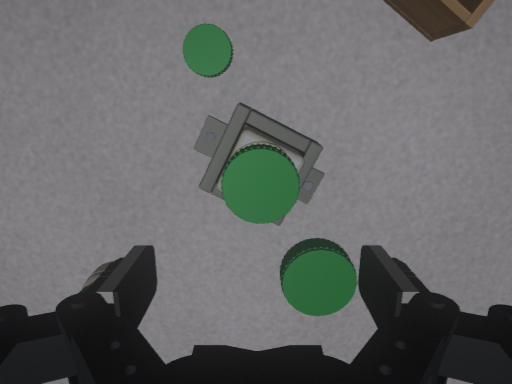

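The wrist view shows the cap centred at pixel (260,185). Its radius, projected onto z = 0.1155, is 31.2 mm, so this is the right cap at the right height, at about (0.5138, 0.2136). Next I press on its top with closed fingertips.

Run:
```python
from h import *
c=[.5137,.2136]
grab()
move_linear([*c,.135])
f0=np.array(read_contact_force());print('f0',f0)
print(move_linear([*c,.119],max_speed=.02,contact_N=5),read_ee_pos(),read_contact_force())
for i in range(4):
    z=read_ee_pos()[2]
    r=move_linear([*c,z-.012],max_speed=.012,contact_N=25)
    print(r,read_ee_pos()[2],read_contact_force(),read_clock())
    if np.array(read_contact_force())[2]-f0[2]>22 or r: break
hold(.2);print(read_ee_pos(),read_contact_force())
```

```text
f0 [ 0.51567267  0.69143222 -0.00855929]
True [0.51362378 0.21357641 0.12227851] [0.70922311 0.25221791 0.47055292]
True 0.11527938173594299 [-2.67666324 -0.72897511 10.77890144] 5.8167
[0.51367919 0.21362317 0.11527357] [-3.35936797 -0.46370734 11.86533329]
```

Run:
```python
from h import *
c=[.5137,.2136]
print(move_linear([*c,.109],max_speed=.012,contact_N=22),read_ee_pos(),read_contact_force())
hold(.2);print(read_ee_pos(),read_contact_force())
move_linear([*c,.19]);release()
s=snap('wrist','w2.png');t=snap('scene','s2.png')
for s in (s,):
    m=cv2.inRange(cv2.cvtColor(s['color'],cv2.COLOR_RGB2HSV),(45,110,60),(75,255,255))
    k,l,st,cc=cv2.connectedComponentsWithStats(m)
    for i in range(1,k):
        if st[i,4]>1000:
            h=cv2.findContours((l==i).astype(np.uint8),0,2)[0][0][:,0]
            P=np.array([plane(s,*p,.1075)[:2] for p in h.astype(float)],np.float32); print(st[i],plane(s,*cc[i],.1075),cv2.minEnclosingCircle(P))
cr=t['color'][175:275,266:386,::-1];cr=cv2.resize(cr,(480,400))
cv2.imwrite('pics/m3.png',np.vstack([cv2.resize(s['color'][:,:,::-1],(480,360))[:190],cr]))
print(read_clock())
```

```text
True [0.51367716 0.21359967 0.11521526] [-4.37419947 -1.67437843 12.62020251]
[0.5136745  0.21362914 0.11522722] [-3.92200625 -0.94076052 13.92900393]
[ 170   11   57   61 2698] [0.41331618 0.24308248 0.1075    ] ((0.41389864683151245, 0.24304527044296265), 0.016955729573965073)
[ 214  155   92   90 6303] [0.51359469 0.21393906 0.1075    ] ((0.5142276287078857, 0.213577538728714), 0.0313524529337883)
[ 284  271   86   75 4824] [0.609011   0.20318276 0.1075    ] ((0.6092250347137451, 0.20363646745681763), 0.03252767026424408)
8.025
```

View pics/m3.png

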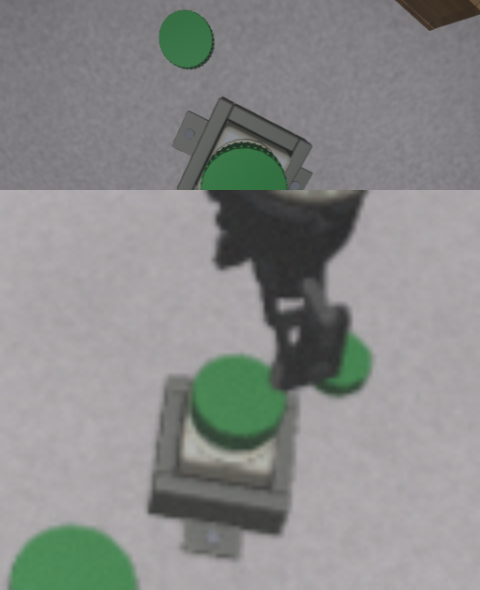

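The second press moved it less than 0.1 mm against a firm stop. The cap top is now at 0.1073, where 0.1075 was expected, so the tub is home. Next: grasp, and turn using the last joint in steps while watching the torque.

Run:
```python
from h import *
c=[.5139,.2137]
move_linear([*c,.12]); print(move_linear([*c,.0845],max_speed=.06,contact_N=12),read_ee_pos())
print('f',read_contact_force(),read_moment())
grab();hold(.1);print(read_finger_gap(),read_ee_pos(),read_contact_force(),read_moment())
q0=np.array(read_joints());np.save('q0.npy',q0)
for d in (.1,.2,.3,.4,.5,.6,.7):
    q=q0.copy();q[5]-=d;goto_joints(q)
    print(d,np.round(q0[5]-read_joints()[5],3),np.round(read_contact_force(),1),np.round(read_moment(),3),round(read_joint_torque()[5],3),round(read_finger_gap(),4),read_clock())
```

```text
False [0.51397685 0.21372614 0.08458158]
f [-0.17809611  0.39381817 -0.81063558] [ 2.99161107e-02  4.62667445e-02 -9.13778066e-05]
0.06027938148842512 [0.51502746 0.21479483 0.08562202] [0.88485088 5.81771997 7.46722969] [ 1.43549915 -0.26839642 -0.08236119]
0.1 0.098 [-1.2  1.2  3.2] [0.443 0.203 0.466] -0.247 0.0602 10.0917
0.2 0.198 [-2.6  1.   5.6] [0.318 0.325 0.294] -0.182 0.0601 10.3417
0.3 0.298 [-2.7  1.   7.3] [0.314 0.403 0.166] -0.242 0.0599 10.5917
0.4 0.398 [-3.2  0.7 10.5] [0.359 0.494 0.209] -0.239 0.06 10.8417
0.5 0.498 [-2.8  0.8 12.2] [0.353 0.521 0.161] -0.262 0.0601 11.0917
0.6 0.598 [-3.   0.5 13.3] [0.242 0.528 0.268] -0.273 0.0602 11.3417
0.7 0.698 [-1.3  0.2 15.3] [0.196 0.457 0.231] -0.267 0.0602 11.5917
```

Run:
```python
from h import *
q0=np.load('q0.npy')
for d in (.8,.85,.9,.94,.97,1.0):
    q=q0.copy();q[5]-=d;goto_joints(q)
    print(d,np.round(q0[5]-read_joints()[5],3),np.round(read_contact_force(),1),np.round(read_moment(),3),round(read_joint_torque()[5],3),np.round(read_ee_pos(),4),read_clock())
```

```text
0.8 0.798 [-2.   0.7 14.7] [0.328 0.58  0.187] -0.3 [0.5158 0.2152 0.0869] 11.8417
0.85 0.847 [-3.4  2.  14.9] [ 0.543  0.781 -0.066] -0.267 [0.5157 0.2152 0.0869] 12.0917
0.9 0.897 [-3.   1.7 16.6] [0.424 0.875 0.005] -0.205 [0.5155 0.2152 0.0868] 12.3417
0.94 0.937 [-5.3  1.3 16.2] [ 0.507  0.956 -0.043] -0.287 [0.5154 0.2152 0.0868] 12.5917
0.97 0.967 [-4.9  2.1 17.1] [ 0.598  1.048 -0.093] -0.295 [0.5154 0.2152 0.0868] 12.8417
1.0 0.997 [-5.3  1.3 16.6] [ 0.527  1.035 -0.151] -0.292 [0.5153 0.2152 0.0868] 13.0917
```

Run:
```python
from h import *
print(read_orientation())
for z in (.0872,.0878,.0884,.089):
    r=move_linear([.5153,.2152,z],max_speed=.01,contact_N=25)
    f=np.array(read_contact_force())
    print(z,r,np.round(read_ee_pos(),4),f.round(1),np.round(read_moment(),2),round(read_finger_gap(),4),round(read_joints()[5],3))
    if f[2]<-4: break
print(read_clock())
```

```text
[-0.55517166  3.08649756  0.00463636]
0.0872 False [0.5153 0.2153 0.0877] [-3.1 -0.7  8.8] [ 0.16  0.77 -0.07] 0.0602 -0.107
0.0878 False [0.5153 0.2152 0.0879] [-2.3  1.   5. ] [ 0.23  0.52 -0.12] 0.0603 -0.108
0.0884 False [0.5152 0.2151 0.0883] [-2.3  0.5  1.3] [ 0.18  0.44 -0.02] 0.0604 -0.11
0.089 False [0.5151 0.2151 0.0888] [-1.9 -0.1 -0.7] [-0.05  0.39 -0.  ] 0.0601 -0.11
14.1583
```

Run:
```python
from h import *
for z in (.0895,.090,.0905,.091,.092):
    r=move_linear([.5153,.2152,z],max_speed=.01,contact_N=10)
    f=np.array(read_contact_force())
    print(z,r,np.round(read_ee_pos(),4),f.round(1),np.round(read_moment(),2),round(read_finger_gap(),4))
    if f[2]<-5: break
print(read_clock())
t=snap('scene','s3.png');w=snap('wrist','w3.png')
cr=t['color'][175:275,266:386,::-1]
cv2.imwrite('pics/m4.png',np.hstack([cv2.resize(cr,(480,400),interpolation=2),cv2.resize(w['color'][100:,100:420,::-1],(320,284))[:0] if 0 else np.zeros((400,1,3),np.uint8)]))
```

```text
0.0895 False [0.5152 0.2151 0.0894] [-2.6 -1.  -1.9] [-0.11  0.48 -0.04] 0.06
0.09 False [0.5151 0.2152 0.09  ] [-2.8 -0.4 -1.5] [-0.19  0.57  0.02] 0.0605
0.0905 False [0.5152 0.2152 0.0905] [-2.6 -2.  -2.6] [-0.2   0.63  0.05] 0.06
0.091 False [0.5153 0.2152 0.091 ] [-3.7 -0.8 -1.5] [-0.06  0.72 -0.02] 0.0603
0.092 False [0.5153 0.2152 0.0921] [-5.  -0.5 -2.3] [-0.11  0.75  0.01] 0.06
15.4083
```

View pics/m4.png

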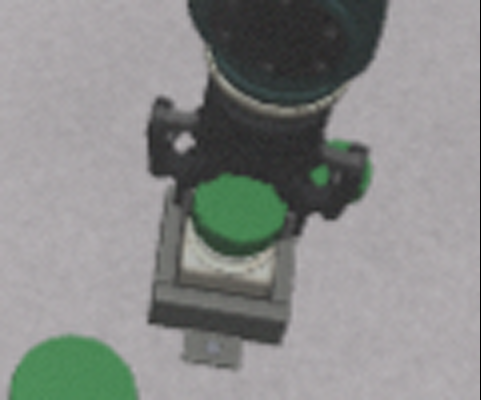

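A lift force of about 2 N over 3 mm says the cap is free. I keep lifting with the monitor on, shifting slightly in x to ease the side rub.

Run:
```python
from h import *
o=down(R.from_rotvec(read_orientation()).as_matrix()[:2,0]@[1,0] and np.arctan2(*R.from_rotvec(read_orientation()).as_matrix()[[1,0],0]))
for z in (.0935,.095,.098,.102,.107,.1235):
    r=move_linear([.5146,.2150,z],max_speed=.03,frame=o,contact_N=8)
    f=np.array(read_contact_force())
    print(z,r,np.round(read_ee_pos(),4),f.round(1),np.round(read_moment(),2),round(read_finger_gap(),4))
    if r or f[2]<-7: break
hold(.3);print(read_clock(),read_ee_pos(),read_orientation(),read_contact_force())
t=snap('scene','s4.png');w=snap('wrist','w4.png');p=snap('top','t4.png')
cv2.imwrite('pics/m5.png',np.hstack([cv2.resize(t['color'][165:285,266:386,::-1],(400,400),interpolation=2),cv2.resize(p['color'][140:240,130:230,::-1],(400,400),interpolation=2)]))
```

```text
0.0935 False [0.5151 0.2151 0.0938] [-1.1 -0.2 -0. ] [-0.11  0.26  0.  ] 0.0599
0.095 False [0.5149 0.2151 0.0952] [-1.3  0.3 -0.5] [-0.03  0.12 -0.02] 0.0598
0.098 False [0.5148 0.2151 0.0983] [ 0.2  0.2 -0.3] [-0.01  0.01  0.02] 0.0597
0.102 False [0.5148 0.2151 0.1023] [-0.   0.4 -0.4] [0.03 0.05 0.04] 0.0606
0.107 False [0.5148 0.215  0.1072] [-0.3  0.1 -1.7] [-0.05 -0.02  0.02] 0.0605
0.1235 False [0.5145 0.215  0.1234] [ 0.6 -0.1 -0.1] [ 0.01  0.04 -0.02] 0.0598
17.8583 [0.51454815 0.21497968 0.12337862] [ 5.60748285e-01 -3.09092479e+00  1.72912151e-05] [ 0.25984308  0.91831234 -0.31993089]
```

View pics/m5.png

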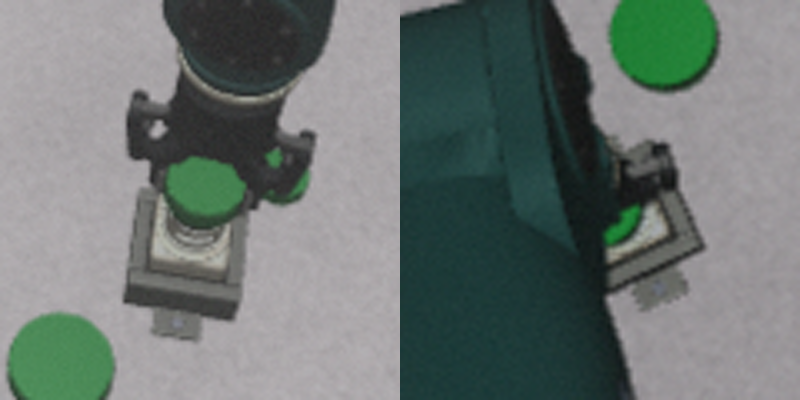

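View pics/w4.png

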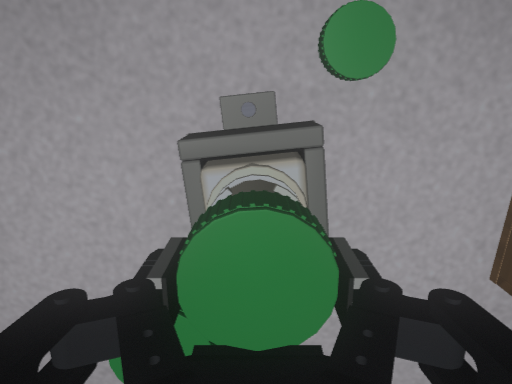

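Run:
```python
from h import *
s=snap('wrist','w5.png');T=s['T']
m=cv2.inRange(cv2.cvtColor(s['color'],cv2.COLOR_RGB2HSV),(45,110,90),(75,255,255))
k,l,st,c=cv2.connectedComponentsWithStats(m);i=l[280,258]
h=cv2.findContours((l==i).astype(np.uint8),0,2)[0][0][:,0].astype(float)
h=h[(h[:,1]<330)&(h[:,1]>205)&(h[:,0]>170)&(h[:,0]<350)]
for z in (.14,.143,.1455,.148,.151):
    P=np.array([plane(s,*p,z)[:2] for p in h])
    A=np.c_[2*P,np.ones(len(P))];x=np.linalg.lstsq(A,(P**2).sum(1),rcond=None)[0]
    r=np.sqrt(x[2]+x[:2]@x[:2]);e=np.hypot(*(P-x[:2]).T)-r
    print(z,x[:2].round(4),'r',r.round(4),'rms',e.std().round(5))
I=[cv2.imread('pics/'+n)[175:275,266:386] for n in('s1.png','s2.png','s4.png')]
cv2.imwrite('pics/m6.png',np.hstack([cv2.resize(a[45:90,30:85],(266,218),interpolation=2) for a in I]))
for x in (320,325,330):print([cv2.imread('pics/'+n)[232:254,x].mean(1).astype(int).tolist() for n in('s1.png','s2.png','s4.png')])
```

```text
0.14 [0.5186 0.214 ] r 0.0322 rms 0.00119
0.143 [0.5169 0.2134] r 0.0314 rms 0.00116
0.1455 [0.5155 0.2129] r 0.0307 rms 0.00113
0.148 [0.514  0.2123] r 0.03 rms 0.00111
0.151 [0.5123 0.2117] r 0.0292 rms 0.00108
[[82, 66, 56, 58, 58, 97, 135, 161, 156, 135, 114, 96, 88, 87, 86, 68, 93, 106, 106, 112, 89, 65], [97, 98, 88, 71, 60, 57, 73, 119, 160, 175, 134, 125, 104, 92, 92, 70, 96, 112, 113, 116, 92, 66], [94, 106, 92, 132, 147, 111, 132, 139, 163, 174, 136, 124, 104, 92, 91, 70, 95, 110, 112, 116, 90, 67]]
[[93, 94, 79, 70, 66, 58, 77, 115, 157, 148, 135, 110, 91, 87, 84, 88, 64, 98, 106, 108, 110, 81], [95, 96, 96, 93, 72, 57, 60, 60, 119, 165, 177, 134, 117, 99, 91, 90, 69, 102, 110, 111, 112, 85], [58, 55, 116, 105, 122, 149, 118, 122, 132, 165, 175, 137, 121, 100, 95, 92, 66, 101, 111, 110, 112, 85]]
[[91, 92, 75, 63, 60, 70, 123, 155, 140, 161, 163, 149, 110, 91, 88, 88, 85, 68, 95, 108, 106, 108], [93, 95, 93, 82, 66, 59, 57, 116, 161, 153, 171, 173, 164, 130, 99, 89, 92, 68, 99, 108, 111, 111], [57, 104, 97, 84, 86, 104, 162, 152, 160, 158, 169, 173, 163, 132, 99, 91, 90, 66, 97, 110, 111, 112]]
```

View pics/m6.png

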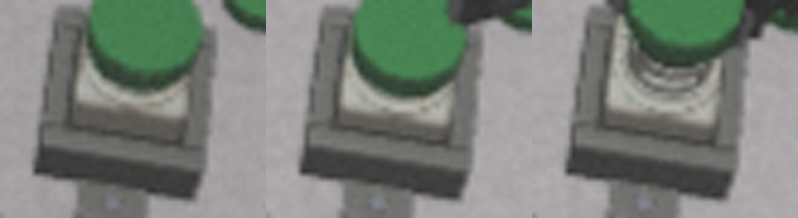

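```bash
python3 -c "
from station import *
print(job_done(),read_clock())"
```

```text
the job is handed in; nothing more can be done
the job is handed in; nothing more can be done
```

I pressed the tub home, unscrewed the cap and handed the job in with the cap held above the open mouth. The clock read about 18 s of the 45 s at the last reading before the final check.

- **Pressing home:** I pushed on the cap with closed fingertips until it met a firm stop. A second push moved it less than 0.1 mm, and the cap top sat at 0.1073 m against an expected 0.1075 m.
- **Unscrewing:** I turned the cap 1.0 rad anticlockwise, watching the torque. The torque readings were noisy, so I judged the threads free from the slow lift, which took only about 2 N. A side rub of up to 5 N went away after I shifted slightly in x.
- **Last checks:**
    - **Tub:** In the scene view, the tub's shoulder and front look the same as after pressing, so it stayed home.
    - **Cap:** It is level to within a few mrad by the tool's orientation. Its lower edge is about 19–20 mm above the mouth, roughly centred, within a few mm.
    - **Other objects:** I did no separate check of the small jar, bottle, box or tray; all motion stayed over the tub and away from them.

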